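# Slide the oil sample crate home into its row

## Task

A crate of oil samples has been left standing out on the counter, in front of the row of stock along the window ledge. Push it with the fingertips, low down near its base so that it slides upright and never tips or lifts, into the gap between the other crate and the oil tin until it stands square with its back against the ledge. Leave everything else where it stands, then draw the hand back.

Things in the scene. Friction and masses are not known exactly. Their poses are not given: they have to be found in the camera images.
- crate: The crate to push, standing out in front of the row: grey plastic crate with six amber bottles fixed in it, 104 (its x, depth) x 150 (its y, width) x 150 mm tall, bottle caps up to 172 mm. Origin at the centre of its underside, z up, x towards its back (towards the ledge when stowed); turned up to 0.25 rad from square at the start.
- crate_front (a point): The middle of the crate's front wall, 30 mm above the counter. All four walls are flat and upright, solid from the counter to 78 mm, slots above, a rim at 126 to 150 mm. The crate weighs 1.5 to 2.3 kg, friction 0.48 to 0.72 on the counter: it slides under a level push of 7 to 17 N, but tips if pushed above about 70 mm.
- stowed_crate: An identical crate already stowed in the row, its back 2 mm from the ledge, on one side of the gap (left or right). Same size, axes and origin as the crate. Loose.
- oil_tin: Rectangular four-litre oil tin, 104 (x) x 150 (y) x 205 mm plus cap and handle up to 235 mm, 3.6 kg, loose, in the row on the other side of the gap, its back 2 mm from the ledge. Origin at the centre of its underside. The gap between it and the stowed crate is 176 to 188 mm wide: 13 to 19 mm to spare on either side of the crate.
- ledge: Fixed marble window ledge along the back of the counter, 140 (x) x 1400 (y) x 110 mm tall, square to the row. Origin at the foot of its front face, half way along; x points away from the robot into the ledge, so the front face is its plane x = 0.
- sample_bottle: Bystander: a loose amber bottle with black cap, 44 mm diameter, 164 mm tall. Origin at the centre of its underside.
- beaker: Bystander: a glass beaker, 56 mm diameter at the rim, 85 mm tall. Origin at the centre of its underside.
- measuring_cylinder: Bystander: a glass measuring cylinder, 30 mm diameter on a 70 mm foot, 204 mm tall. Origin at the centre of its underside.
- density_cup: Bystander: a steel density cup with lid, 58 mm diameter, 62 mm tall. Origin at the centre of its underside.
- manual: Bystander: a closed white book lying flat, 222 (x) x 160 (y) x 24 mm. Origin at the centre of its underside.
There are look-alikes about, which are no part of the job. What is shaped like the stowed_crate but pink is not meant.

How it is judged:
By the outcome, as a careful person would: the job done as asked, in the order asked, and still so for the second after the job is handed in, with the robot touching nothing.
It also fails if it takes over 64 s, if anything falls off the work surface, if the arm or the gripper's body presses on something with over 40 N, if the wrist force passes 120 N, or if a joint passes its speed limit or range.

## Robot

A 6-joint arm with a two-finger parallel gripper is mounted at the origin on the work surface. World frame = base frame: x ahead of the robot, y to its left, z up, the work surface at z = 0. Lengths are in m, angles in rad, forces in N, time in s.
With the tool pointing down it reaches from about 0.25 to 0.8 m from the base axis. Payload 8.5 kg.
Tool frame: the origin (TCP) lies midway between the tips of the shut fingers; the grasp point (between the pads) lies 19 mm behind it (bot.grip_point_offset is the distance from the TCP to the grasp point, in m); z points along the fingers, y is the line along which they close (so a half turn about z gives the same grasp; the last joint's range is limited). The gripper opens to 85 mm and grips with 20 to 120 N. Pads are 22 mm wide; open, the fingers measure 114 mm over their backs; the gripper's body (76 mm by 85 mm) begins 54 mm behind the grasp point. The pads swing forward as they close: fully open they stand 13 mm farther back than shut.
Start: joints at [1.276, 0.238, -0.013, 1.319, 0, 1.571], TCP at [0.153, 0.502, 0.231] pointing down, gripper open.
Joint ranges: [-2.66, 2.66], [-1.03, 1.9], [-1.14, 1.46], [-1.82, 2.27], [-1.45, 1.34], [-3.14, 3.14]. Speed limits (rad/s): [2.22, 2.22, 2.79, 3.14, 3.14, 3.14].

## Interface

Orientations are given as a 3x3 rotation matrix whose columns are the frame's x, y, z axes.
In Python, from bench import bot, cams gives the robot as it stands. The module is installed in compiled form; this text tells all that it offers.
- The arm moves only by the shell command python3 -m jog 'ROWS' [OPENING] [FORCE]. ROWS is JSON, a list of rows, each a list of 6 numbers: the shift along the tool's x, y, z as a fraction of full scale, then the turn, a rotation vector about the tool's x, y, z as a fraction of full scale. In form: [[dx, dy, dz, ax, ay, az], ...]. A call has 1 to 5 rows; each row is the pose to reach, as a shift and turn from the pose commanded when the call began, along the tool's axes at that moment, turning the shorter way round; what a row does not reach only later rows make up. Full scale, the value 1, is 0.5 m for a shift and 180 degrees for a turn. A row lasts 1/8 s, in which the tool goes at most 62.5 mm and 10.7 degrees, less where a joint would pass 70% of its speed; a pose out of reach is approached as far as the arm can. A call with a number of a shift or a turn outside -1 to 1 is refused whole. A call with a gripper value outside its range is refused whole. OPENING is the opening, from 0 (shut) to 1 (fully open), set as the call begins (- or left out, the last holds). The fingers move at their own pace and stop on an object; FORCE is the grip in N (left out, the last holds). Time passes only in rows, so rows that repeat a pose let the fingers close. It gives the time, the measured TCP pose, the force, the opening and the grip force at its end, in the units of the state.
- bot.read_state(): the state, without advancing time (a new reading comes with each control period).
- cams.grab_frame(name): name is "scene" or "top" or "wrist"; returns the picture (480x640x3 uint8, blue, green, red); there is no depth.
- cams.calibration(name): a dict with "K" (3x3 intrinsics, pixels), "rvec" (rotation vector, rad) and "tvec" (3), from world to camera coordinates, as OpenCV has them. Camera axes: x right, y down, z forward; pixel columns grow to the right and rows downward; lengths in m; the calibration is good to about 2 mm. A picture is of the moment at which its call begins: read the wrist's pose just before it. calibration takes no time and is no camera call; for the wrist camera it gives the pose at the moment of the call.
- bot.finish_job(): hands the job in; it is judged then, once.
The state is a dict: "time_s": time; "joint_pos": joint angles; "joint_vel": joint speeds; "effort": joint torques, N m; "tool_pos": TCP position; "tool_rot": TCP orientation; "contact_force": force on the tool from outside, world axes, zero at the start; "wrist_torque": the same for the moment, N m; "finger_gap": opening from 0.0 (shut) to 1.0 (fully open); "finger_force": force on a finger pad.
Only numpy, scipy, OpenCV 4.12 (cv2) and the standard library are available. Lean on these libraries where they do the work, as an engineer would, in place of code of your own. Each camera call takes 0.05 s, during which the arm holds its last target. There are 200 camera calls.

## Working session

There is one attempt and no reset: what is moved stays moved. The work goes in short steps, Python scripts to look and compute and a shell command to move; the robot and the scene stay as the last step left them, time stands still between calls to the robot, and variables do not carry over. Pictures are saved under pics/ and viewed, at most 10 in all, crops included, and the job is handed in when it is done.

```bash
mkdir -p pics
python3 - <<'E'
from bench import bot,cams
import cv2,numpy as np
for n in("scene","top"):
    cv2.imwrite(f"pics/{n}0.png",cams.grab_frame(n)); c=cams.calibration(n)
    R=cv2.Rodrigues(np.array(c["rvec"]))[0]; print(n,np.round(c["K"],1).tolist(),"cam at",(-R.T@np.array(c["tvec"]).ravel()).round(3),"fwd",R[2].round(2))
s=bot.read_state();print(s["time_s"],s["tool_pos"],np.round(s["tool_rot"],3).tolist(),s["contact_force"])
E
```

```text
scene [[543.9, 0.0, 308.4], [0.0, 543.9, 231.7], [0.0, 0.0, 1.0]] cam at [0.969 0.087 1.272] fwd [-0.34 -0.08 -0.94]
top [[525.8, 0.0, 316.9], [0.0, 525.8, 232.2], [0.0, 0.0, 1.0]] cam at [0.416 0.009 1.187] fwd [ 0.09 -0.03 -1.  ]
0.1 [0.15243114 0.50198365 0.23074109] [[-0.957, 0.291, -0.0], [0.291, 0.957, -0.001], [0.0, -0.001, -1.0]] [ 0.47114068  0.1636292  -1.02850055]
```

View pics/scene0.png

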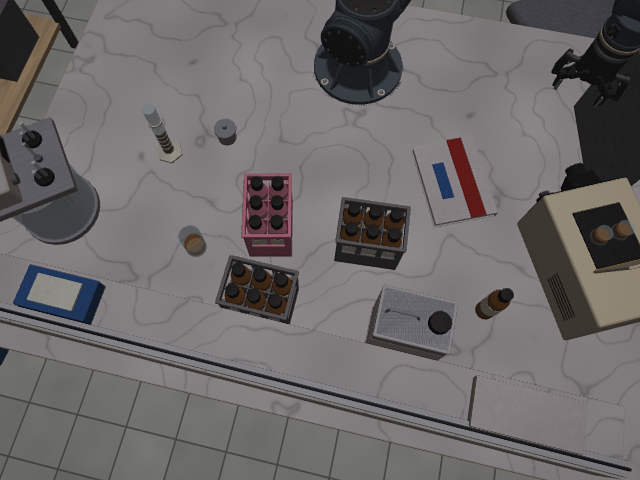

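View pics/top0.png

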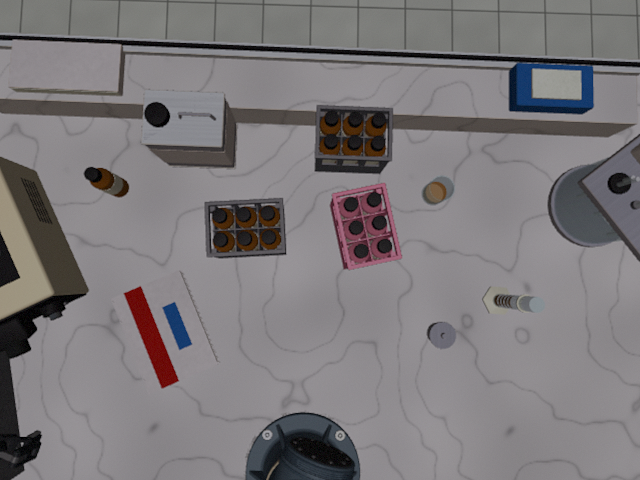

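The robot is at the bottom of the top view. There are three candidates there: a grey crate standing out at (245,228), a grey crate in the row at (353,138), and a pink look-alike at (365,225). The tin is at (187,125). I choose the grey one standing out and check it in a close crop.

Run:
```python
import cv2,numpy as np
im=cv2.imread("pics/top0.png")[85:285,135:400]
im=cv2.resize(im,None,fx=3,fy=3,interpolation=cv2.INTER_CUBIC)
im=cv2.convertScaleAbs(im,alpha=1.4,beta=15)
for i in range(0,265,20): cv2.putText(im,str(135+i),(3*i,8),0,.3,(0,0,255)); cv2.line(im,(3*i,10),(3*i,16),(0,0,255))
for i in range(0,200,20): cv2.putText(im,str(85+i),(0,3*i+4),0,.3,(0,0,255)); cv2.line(im,(20,3*i),(26,3*i),(0,0,255))
cv2.imwrite("pics/crop.png",im)
```

```text
(no output)
```

View pics/crop.png

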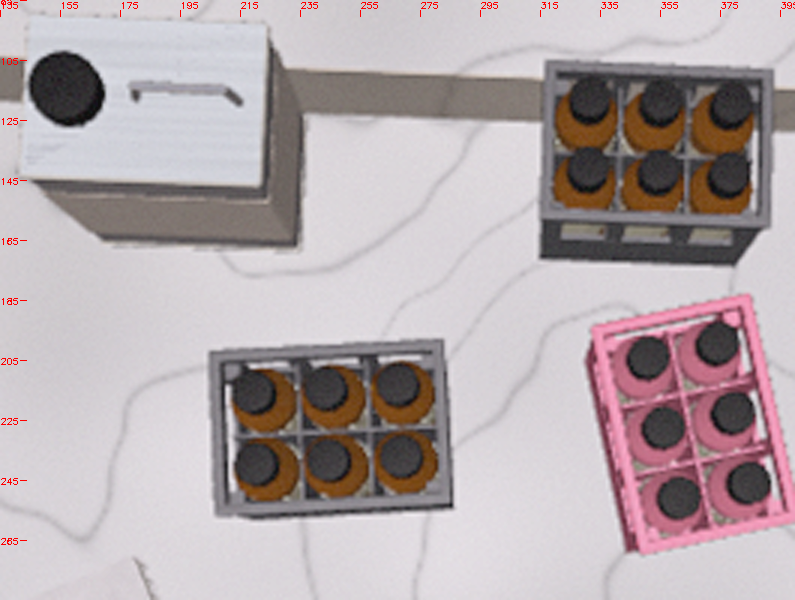

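The crop confirms the grey crate at (245,228), with the pink look-alike separate and to its right. The stowed crate is right of the gap and the tin left. Now I cast rays through the rim and base corners, checking height against the scene view.

```bash
cat > h.py <<'E'
import cv2,numpy as np
from bench import bot,cams
def cal(n):
    c=cams.calibration(n); return np.array(c["K"]),cv2.Rodrigues(np.array(c["rvec"]))[0],np.array(c["tvec"]).ravel()
def ray(c,p):
    K,R,t=c; return -R.T@t, R.T@np.linalg.inv(K)@np.array([p[0],p[1],1.])
def plane(c,p,z):
    o,d=ray(c,p); return o+d*(z-o[2])/d[2]
def tri(a,p,b,q):
    P=[c[0]@np.c_[c[1],c[2]] for c in(a,b)]
    X=cv2.triangulatePoints(*P,np.float64(p).reshape(2,1),np.float64(q).reshape(2,1)).ravel(); return X[:3]/X[3]
E
python3 - <<'E'
from h import *
t=cal("top");s=cal("scene")
f=lambda L:[(135+a/3,85+b/3) for a,b in L]
names="BL BR FR FL".split()
for nm,L in(("crate",[(209,352),(442,340),(452,506),(216,515)]),("stowed",[(546,60),(773,70),(768,227),(541,217)])):
    P=np.array([plane(t,p,.15) for p in f(L)])[:,:2]; print(nm,P.round(4).tolist(),"c",P.mean(0).round(4))
    l=P[0]+P[3]-P[1]-P[2]; print(" yaw",np.arctan2(-l[0],l[1]).round(3),"w",np.linalg.norm(l)/2,"d",np.linalg.norm(P[0]+P[1]-P[2]-P[3])/2)
for p,q,n in zip(f([(209,352),(442,340),(452,506),(216,515)]),[(405,248),(335,238),(341,198),(411,208)],names): print("tri",n,tri(t,p,s,q).round(3))
print("tin base FR,FL",[plane(t,p,0).round(4).tolist() for p in f([(299,248),(108,240)])],"top",[plane(t,p,.205).round(4).tolist() for p in f([(266,188),(23,180),(268,24)])])
print("ledge foot",[plane(t,p,0).round(4).tolist() for p in f([(305,113),(540,120),(785,131)])])
print("pink",[plane(t,p,.15).round(3).tolist() for p in f([(592,327),(748,296),(795,518),(638,552)])])
print("bottle,manual", plane(t,(105,180),.1).round(3),[plane(t,p,.024).round(3).tolist() for p in((182,272),(217,360))])
E
```

```text
crate [[0.5605, 0.2048], [0.5717, 0.0516], [0.4618, 0.0425], [0.4531, 0.1964]] c [0.5118 0.1238]
 yaw 0.065 w 0.15388950615424174 d 0.10893463405559674
stowed [[0.7636, -0.0141], [0.7607, -0.1678], [0.6527, -0.1649], [0.656, -0.0126]] c [ 0.7083 -0.0899]
 yaw -0.02 w 0.15304545862423638 d 0.10780482792291557
tri BL [0.559 0.203 0.16 ]
tri BR [0.57  0.051 0.159]
tri FR [0.463 0.044 0.132]
tri FL [0.453 0.201 0.136]
tin base FR,FL [[0.6625, 0.1679, 0.0], [0.6654, 0.3123, 0.0]] top [[0.6578, 0.1623, 0.205], [0.6593, 0.3144, 0.205], [0.764, 0.1644, 0.205]]
ledge foot [[0.7675, 0.1665, 0.0], [0.7665, -0.0136, 0.0], [0.7626, -0.2029, 0.0]]
pink [[0.583, -0.048, 0.15], [0.606, -0.152, 0.15], [0.458, -0.184, 0.15], [0.434, -0.08, 0.15]]
bottle,manual [0.61  0.421 0.1  ] [[0.423, 0.273, 0.024], [0.235, 0.19, 0.024]]
```

Run:
```python
from h import *
t=cal("top");s=cal("scene")
print("machine",tri(t,(85,290),s,(520,213)).round(3),tri(t,(5,160),s,(567,338)).round(3))
print("bottle cap",tri(t,(93,174),s,(506,295)).round(3),"floor machine",plane(t,(85,290),0).round(3))
# required turn to side-push pose: y along crate -x-wall direction, z tilted toward -y
s0=bot.read_state();R=s0["tool_rot"]
from scipy.spatial.transform import Rotation as Ro
R=np.array(R)
y=np.array([np.cos(.07),np.sin(.07),0]);d=np.array([np.sin(.07),-np.cos(.07),0])
for th in(40,):
    a=np.radians(th); z=d*np.sin(a)-np.array([0,0,1])*np.cos(a); T=np.c_[np.cross(y,z),y,z]
    print("turn frac",(Ro.from_matrix(R.T@T).as_rotvec()/np.pi).round(3))
for g in([.30,.32,.26],[.47,.29,.16]): print(g,(R.T@(np.array(g)-s0["tool_pos"])/.5).round(3))
```

```text
machine [0.382 0.461 0.077] [0.652 0.6   0.108]
bottle cap [0.612 0.427 0.151] floor machine [0.38 0.49 0.  ]
turn frac [ 0.133 -0.194  0.367]
[0.3, 0.32, 0.26] [-0.388 -0.263 -0.058]
[0.47, 0.29, 0.16] [-0.731 -0.221  0.142]
```

```bash
cat >> h.py <<'E'
from scipy.spatial.transform import Rotation as Ro
def pose(yaw,side,tilt):  # side: approach direction 'R' (-y) or 'F' (+x); pads line in the wall's direction
    d=Ro.from_euler('z',yaw).apply([0,-1,0] if side=='R' else [1,0,0]); a=np.radians(tilt)
    z=d*np.sin(a)-np.array([0,0,np.cos(a)]); y=np.array([-d[1],d[0],0]); return np.c_[np.cross(y,z),y,z]
def go(pos,T,flip=False):
    s=bot.read_state(); R=np.array(s["tool_rot"])
    if flip: T=T*np.array([-1,-1,1])
    print("row",(R.T@(np.array(pos)-s["tool_pos"])/.5).round(3).tolist(),(Ro.from_matrix(R.T@T).as_rotvec()/np.pi).round(3).tolist(),
     "at",np.round(s["tool_pos"],4),"t",round(s["time_s"],2),"j",np.round(s["joint_pos"],2),"F",np.round(s["contact_force"],1))
E
python3 -m jog '[[-0.1,-0.06,-0.03,0,0,0.04],[-0.2,-0.13,-0.06,0,0,0.09],[-0.29,-0.2,-0.06,0,0,0.14],[-0.388,-0.263,-0.06,0,0,0.19],[-0.388,-0.263,-0.06,0,0,0.23]]' 0.5
python3 -c "
from h import *
go([.5,.29,.17],pose(.07,'R',40))"
```

```text
time_s: 0.72
tool_pos: [0.3018, 0.3171, 0.2613]
tool_rot: [[-0.517, 0.856, 0.0], [0.856, 0.517, -0.001], [-0.001, -0.0, -1.0]]
contact_force: [-0.9, 0.5, 0.2]
finger_gap: 0.5
finger_force: 0.0
row [-0.251, 0.311, 0.183] [0.053, -0.218, 0.144] at [0.3018 0.3171 0.2613] t 0.72 j [ 0.81  0.08 -0.13  1.36 -0.    1.84] F [-0.9  0.5  0.2]
```

```bash
python3 -m jog '[[-0.06,0.08,0.03,0.01,-0.045,0.03],[-0.12,0.16,0.06,0.02,-0.09,0.06],[-0.19,0.24,0.1,0.03,-0.135,0.09],[-0.251,0.311,0.14,0.043,-0.18,0.12],[-0.251,0.311,0.18,0.053,-0.218,0.144]]'
python3 -c "
from h import *
go([.505,.25,.035],pose(.07,'R',40))"
```

```text
time_s: 1.35
tool_pos: [0.5005, 0.2943, 0.1694]
tool_rot: [[-0.058, 0.997, 0.049], [0.761, 0.076, -0.645], [-0.647, -0.0, -0.763]]
contact_force: [0.3, 1.1, -0.6]
finger_gap: 0.503
finger_force: 0.0
row [0.106, 0.002, 0.263] [0.001, 0.002, 0.002] at [0.5005 0.2943 0.1694] t 1.35 j [ 0.79  0.72  0.39  1.75 -0.51  2.42] F [ 0.3  1.1 -0.6]
```

```bash
python3 -m jog '[[0.03,0,0.09,0,0,0],[0.07,0.002,0.18,0,0,0],[0.106,0.002,0.267,0,0,0],[0.108,0.002,0.272,0,0,0]]'
python3 - <<'E'
from h import *
go([.51,.215,.028],pose(.07,'R',40))
cv2.imwrite("pics/w1.png",cams.grab_frame("top")[130:290,130:330].repeat(3,0).repeat(3,1))
E
```

```text
time_s: 1.85
tool_pos: [0.5011, 0.2472, 0.03]
tool_rot: [[-0.065, 0.997, 0.046], [0.761, 0.08, -0.644], [-0.646, -0.007, -0.763]]
contact_force: [-0.1, -0.1, 0.8]
finger_gap: 0.498
finger_force: 0.0
row [-0.047, 0.013, 0.045] [0.0, 0.001, 0.004] at [0.5011 0.2472 0.03  ] t 1.85 j [ 0.74  0.76  0.1   1.4  -0.53  2.36] F [-0.1 -0.1  0.8]
```

View pics/w1.png

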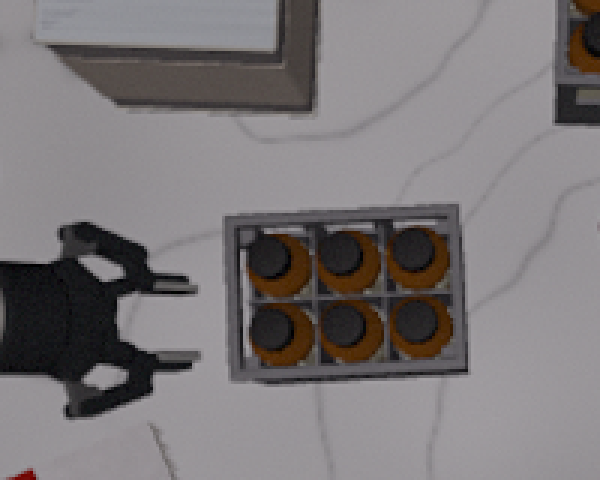

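```bash
python3 -m jog '[[-0.02,0.01,0.02,0,0,0],[-0.047,0.02,0.045,0,0,0],[-0.055,0.019,0.051,0,0,0],[-0.062,0.018,0.058,0,0,0],[-0.062,0.018,0.058,0,0,0]]'
python3 - <<'E'
from h import *
go([.51,.19,.028],pose(.04,'R',40))
E
```

```text
time_s: 2.52
tool_pos: [0.515, 0.2074, 0.0304]
tool_rot: [[-0.063, 0.997, 0.051], [0.763, 0.081, -0.641], [-0.643, -0.002, -0.766]]
contact_force: [-0.7, 0.4, -1.0]
finger_gap: 0.501
finger_force: 0.0
row [-0.023, -0.013, 0.026] [0.008, 0.0, 0.01] at [0.515  0.2074 0.0304] t 2.52 j [ 0.68  0.73  0.04  1.33 -0.56  2.3 ] F [-0.7  0.4 -1. ]
```

```bash
python3 -m jog '[[-0.007,-0.001,0.007,0,0,0],[-0.014,-0.003,0.013,0,0,0],[-0.021,-0.005,0.02,0,0,0],[-0.028,-0.008,0.027,0,0,0],[-0.028,-0.008,0.027,0,0,0]]'
python3 - <<'E'
from h import *
go([.507,.168,.028],pose(.0,'R',40))
E
```

```text
time_s: 3.15
tool_pos: [0.5147, 0.1917, 0.0296]
tool_rot: [[-0.061, 0.997, 0.056], [0.767, 0.083, -0.636], [-0.639, 0.004, -0.769]]
contact_force: [1.8, 16.9, 7.6]
finger_gap: 0.502
finger_force: 8.2
row [-0.033, -0.019, 0.032] [0.018, -0.002, 0.019] at [0.5147 0.1917 0.0296] t 3.15 j [ 0.66  0.7  -0.01  1.28 -0.57  2.28] F [ 1.8 16.9  7.6]
```

```bash
python3 -m jog '[[-0.008,-0.004,0.008,0.004,0,0.004],[-0.016,-0.008,0.016,0.008,0,0.008],[-0.025,-0.012,0.025,0.013,-0.001,0.013],[-0.033,-0.016,0.032,0.018,-0.002,0.019],[-0.033,-0.016,0.032,0.018,-0.002,0.019]]'
python3 - <<'E'
from h import *
go([.51,.15,.028],pose(-.014,'R',40))
E
```

```text
time_s: 3.78
tool_pos: [0.5107, 0.1687, 0.0287]
tool_rot: [[0.001, 1.0, 0.004], [0.766, 0.002, -0.643], [-0.643, 0.004, -0.766]]
contact_force: [7.5, 18.7, 12.9]
finger_gap: 0.499
finger_force: 9.0
row [-0.028, -0.001, 0.025] [0.004, 0.0, 0.003] at [0.5107 0.1687 0.0287] t 3.77 j [ 0.62  0.71 -0.01  1.31 -0.55  2.32] F [ 7.5 18.7 12.9]
```

```bash
python3 -m jog '[[-0.009,0,0.008,0.001,0,0.001],[-0.018,-0.001,0.016,0.003,0,0.002],[-0.028,-0.001,0.025,0.004,0,0.003],[-0.028,-0.001,0.025,0.004,0,0.003],[-0.02,-0.001,0.018,0.004,0,0.003]]'
python3 -m jog '[[-0.02,0,-0.08,0,0,0],[-0.04,0,-0.18,0,0,0],[-0.06,0,-0.28,0,0,0],[-0.06,0,-0.38,0,0,0]]'
python3 - <<'E'
from h import *
go([.38,.085,.2],pose(-.014,'F',40))
im=cams.grab_frame("top");cv2.imwrite("pics/top1.png",im)
im=cv2.convertScaleAbs(cv2.resize(im[85:285,135:400],None,fx=3,fy=3,interpolation=cv2.INTER_CUBIC),alpha=1.4,beta=15)
cv2.imwrite("pics/crop1.png",im)
E
```

```text
time_s: 4.4
tool_pos: [0.5069, 0.1522, 0.0275]
tool_rot: [[0.007, 1.0, -0.016], [0.762, -0.015, -0.647], [-0.647, -0.007, -0.762]]
contact_force: [-0.7, -0.6, -0.7]
finger_gap: 0.501
finger_force: 0.0
time_s: 4.9
tool_pos: [0.5089, 0.2517, 0.1926]
tool_rot: [[0.006, 1.0, -0.018], [0.761, -0.017, -0.648], [-0.648, -0.01, -0.761]]
contact_force: [0.7, -0.0, 0.1]
finger_gap: 0.502
finger_force: 0.0
row [-0.265, -0.252, 0.21] [-0.325, -0.001, -0.381] at [0.5089 0.2517 0.1926] t 4.9 j [ 0.72  0.7   0.41  1.81 -0.5   2.44] F [ 0.7 -0.   0.1]
```

View pics/crop1.png

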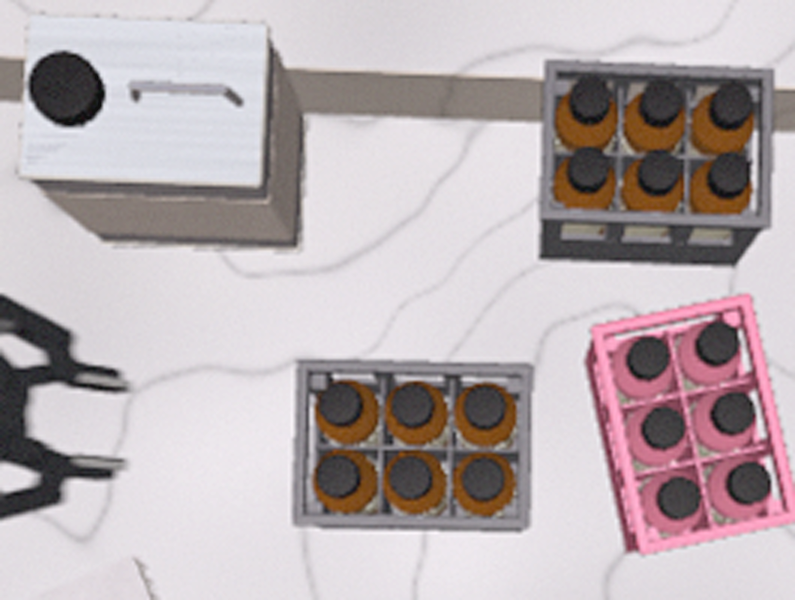

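Run:
```python
from h import *
t=cal("top")
P=np.array([plane(t,(135+a/3,85+b/3),.15) for a,b in[(298,361),(532,366),(527,530),(295,524)]])[:,:2]
l=P[0]+P[3]-P[1]-P[2];b=P[0]+P[1]-P[2]-P[3];print("crate",P.mean(0).round(4),"yaw",np.arctan2(-l[0],l[1]).round(3),np.arctan2(b[1],b[0]).round(3))
go([.33,.2,.25],pose(-.014,'F',40))
```

```text
crate [0.5016 0.0689] yaw -0.004 -0.0
row [-0.157, -0.358, -0.005] [-0.323, -0.001, -0.382] at [0.5095 0.2557 0.1963] t 4.95 j [ 0.72  0.69  0.42  1.82 -0.49  2.44] F [-4.8 -2.5  3.5]
```

```bash
python3 -m jog '[[-0.05,-0.08,-0.02,0,0,0],[-0.1,-0.17,-0.02,0,0,0],[-0.13,-0.26,-0.01,-0.03,0,-0.03],[-0.157,-0.358,-0.005,-0.06,0,-0.07],[-0.157,-0.358,-0.005,-0.1,0,-0.12]]' 1
python3 -c "
from h import *
go([.34,.14,.22],pose(-.014,'F',40))"
```

```text
time_s: 5.58
tool_pos: [0.3277, 0.1951, 0.2456]
tool_rot: [[-0.354, 0.892, 0.28], [0.678, 0.451, -0.58], [-0.644, -0.015, -0.765]]
contact_force: [0.1, 0.2, 0.1]
finger_gap: 1.002
finger_force: 0.0
row [-0.05, -0.027, 0.11] [-0.226, -0.002, -0.262] at [0.3277 0.1951 0.2456] t 5.58 j [ 1.    0.23 -0.21  1.55 -0.58  2.22] F [0.1 0.2 0.1]
```

```bash
python3 -m jog '[[0,0,0,-0.038,0,-0.044],[-0.01,0,0.02,-0.076,0,-0.088],[-0.02,-0.01,0.05,-0.114,-0.001,-0.132],[-0.035,-0.02,0.08,-0.152,-0.001,-0.176],[-0.05,-0.027,0.11,-0.19,-0.002,-0.22]]'
python3 -c "
from h import *
go([.40,.075,.16],pose(-.014,'F',40))"
```

```text
time_s: 6.2
tool_pos: [0.3402, 0.1435, 0.2197]
tool_rot: [[-0.748, 0.234, 0.622], [0.179, 0.972, -0.151], [-0.64, -0.002, -0.769]]
contact_force: [-0.4, 0.4, -0.5]
finger_gap: 1.0
finger_force: 0.0
row [-0.037, -0.105, 0.187] [-0.046, -0.001, -0.054] at [0.3402 0.1435 0.2197] t 6.2 j [ 0.9  -0.3  -0.76  0.77 -0.62  1.03] F [-0.4  0.4 -0.5]
```

```bash
python3 -m jog '[[-0.01,-0.03,0.05,-0.02,0,-0.025],[-0.02,-0.06,0.1,-0.046,0,-0.054],[-0.037,-0.105,0.15,-0.046,-0.001,-0.054],[-0.037,-0.105,0.187,-0.046,-0.001,-0.054],[-0.037,-0.105,0.187,-0.046,-0.001,-0.054]]'
python3 -c "
from h import *
go([.418,.072,.036],pose(-.004,'F',40))"
```

```text
time_s: 6.82
tool_pos: [0.3992, 0.0739, 0.1588]
tool_rot: [[-0.769, 0.023, 0.639], [0.018, 1.0, -0.014], [-0.639, 0.001, -0.769]]
contact_force: [-0.7, -0.1, 0.4]
finger_gap: 0.998
finger_force: 0.0
row [0.128, -0.003, 0.213] [-0.004, -0.001, -0.005] at [0.3992 0.0739 0.1588] t 6.83 j [ 0.37 -0.34 -1.02  0.23 -0.25  0.31] F [-0.7 -0.1  0.4]
```

```bash
python3 -m jog '[[0.04,-0.004,0.07,-0.002,0,-0.003],[0.085,-0.008,0.14,-0.004,0,-0.005],[0.128,-0.01,0.213,-0.004,0,-0.005],[0.128,-0.01,0.213,-0.004,0,-0.005]]'
python3 -c "
from h import *
go([.45,.069,.034],pose(-.004,'F',40))"
```

```text
time_s: 7.32
tool_pos: [0.4395, 0.081, 0.0635]
tool_rot: [[-0.795, 0.006, 0.606], [-0.001, 1.0, -0.011], [-0.606, -0.009, -0.795]]
contact_force: [-0.1, 0.0, 0.2]
finger_gap: 1.0
finger_force: 0.0
row [0.019, -0.023, 0.06] [-0.003, -0.015, 0.001] at [0.4395 0.081  0.0635] t 7.33 j [ 0.32 -0.01 -1.14 -0.18 -0.2   0.26] F [-0.1  0.   0.2]
```

```bash
python3 -c "
from h import *
go([.434,.069,.045],pose(-.004,'F',31))"
```

```text
row [0.031, -0.024, 0.023] [-0.003, 0.035, 0.001] at [0.4395 0.081  0.0635] t 7.33 j [ 0.32 -0.01 -1.14 -0.18 -0.2   0.26] F [-0.1  0.   0.2]
```

```bash
python3 -m jog '[[-0.01,-0.012,-0.01,-0.002,0.018,0],[0,-0.024,0,-0.003,0.035,0.001],[0.015,-0.024,0.01,-0.003,0.035,0.001],[0.031,-0.024,0.023,-0.003,0.035,0.001],[0.031,-0.024,0.023,-0.003,0.035,0.001]]' 0.7
python3 -c "
from h import *
go([.434,.069,.035],pose(-.004,'F',31))"
```

```text
time_s: 7.95
tool_pos: [0.4329, 0.0683, 0.0474]
tool_rot: [[-0.855, 0.004, 0.519], [0.004, 1.0, -0.001], [-0.519, 0.001, -0.855]]
contact_force: [-0.1, 0.8, 0.6]
finger_gap: 0.701
finger_force: 0.0
row [0.011, 0.001, 0.022] [0.0, 0.001, -0.0] at [0.4329 0.0683 0.0474] t 7.95 j [ 0.25  0.01 -1.08 -0.04 -0.13  0.21] F [-0.1  0.8  0.6]
```

```bash
python3 -m jog '[[0.01,0.001,0.018,0,0,0],[0.018,0.001,0.033,0,0,0],[0.018,0.001,0.033,0,0,0]]'
python3 - <<'E'
from h import *
go([.45,.0695,.03],pose(-.004,'F',34))
im=cams.grab_frame("top")
cv2.imwrite("pics/w2.png",cv2.resize(im[180:400,190:350],None,fx=3,fy=2.7))
E
```

```text
time_s: 8.32
tool_pos: [0.4347, 0.0688, 0.0286]
tool_rot: [[-0.855, 0.004, 0.519], [0.004, 1.0, -0.001], [-0.519, 0.002, -0.855]]
contact_force: [-0.4, -0.9, -1.0]
finger_gap: 0.7
finger_force: 0.0
row [-0.028, 0.002, 0.014] [0.0, -0.015, -0.0] at [0.4347 0.0688 0.0286] t 8.32 j [ 0.25  0.07 -1.11 -0.14 -0.13  0.22] F [-0.4 -0.9 -1. ]
```

View pics/w2.png

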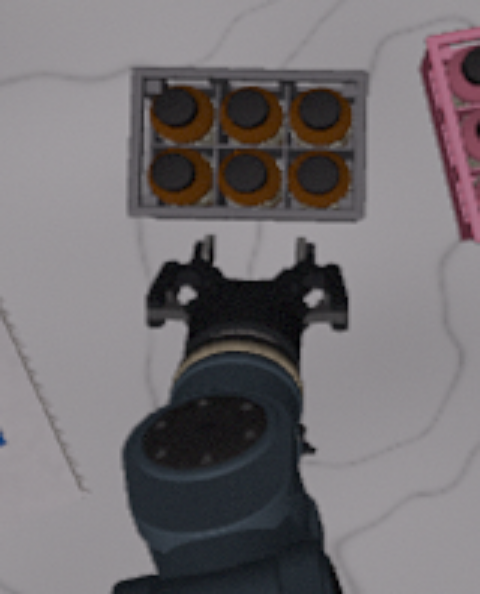

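```bash
python3 -m jog '[[-0.012,0.003,0.006,0,-0.005,0],[-0.024,0.006,0.012,0,-0.01,0],[-0.034,0.007,0.018,0,-0.015,0],[-0.044,0.008,0.024,0,-0.02,0],[-0.054,0.008,0.03,0,-0.02,0]]'
python3 -c "
from h import *
go([.49,.0745,.03],pose(-.009,'F',38))"
```

```text
time_s: 9.0
tool_pos: [0.4603, 0.0715, 0.0263]
tool_rot: [[-0.825, 0.004, 0.565], [0.003, 1.0, -0.002], [-0.565, -0.0, -0.825]]
contact_force: [-30.4, 0.1, 20.7]
finger_gap: 0.7
finger_force: 14.7
row [-0.053, 0.006, 0.027] [0.001, -0.02, 0.001] at [0.4603 0.0715 0.0263] t 9.0 j [ 0.25  0.12 -1.13 -0.26 -0.14  0.21] F [-30.4   0.1  20.7]
```

```bash
python3 -m jog '[[-0.016,0.002,0.002,0,0,0],[-0.026,0.004,0.008,0,0,0],[-0.036,0.006,0.014,0,0,0],[-0.046,0.007,0.02,0,0,0],[-0.056,0.008,0.027,0,0,0]]'
python3 -c "
from h import *
go([.53,.0765,.033],pose(-.009,'F',36))"
```

```text
time_s: 9.62
tool_pos: [0.492, 0.0752, 0.0308]
tool_rot: [[-0.826, 0.005, 0.564], [0.004, 1.0, -0.003], [-0.564, -0.0, -0.826]]
contact_force: [-11.0, -0.8, -5.6]
finger_gap: 0.7
finger_force: 5.2
row [-0.065, 0.003, 0.039] [0.001, -0.009, 0.001] at [0.492  0.0752 0.0308] t 9.62 j [ 0.23  0.15 -1.05 -0.22 -0.13  0.2 ] F [-11.   -0.8  -5.6]
```

```bash
python3 -m jog '[[-0.013,0.001,0.009,0,0,0],[-0.026,0.002,0.018,0,0,0.001],[-0.04,0.003,0.027,0,0,0.001],[-0.053,0.004,0.036,0.001,0,0.001],[-0.066,0.004,0.045,0.001,0,0.001]]'
python3 - <<'E'
from h import *
go([.57,.077,.033],pose(-.012,'F',36))
im=cams.grab_frame("top");cv2.imwrite("pics/top2.png",im)
im=cv2.convertScaleAbs(cv2.resize(im[85:285,135:400],None,fx=3,fy=3,interpolation=cv2.INTER_CUBIC),alpha=1.4,beta=15)
cv2.imwrite("pics/crop2.png",im)
E
```

```text
time_s: 10.25
tool_pos: [0.532, 0.0772, 0.031]
tool_rot: [[-0.826, 0.009, 0.564], [0.007, 1.0, -0.006], [-0.564, -0.001, -0.826]]
contact_force: [-10.9, 0.0, -5.3]
finger_gap: 0.705
finger_force: 5.3
row [-0.065, 0.0, 0.04] [0.0, -0.009, 0.001] at [0.532  0.0772 0.031 ] t 10.25 j [ 0.22  0.2  -0.97 -0.19 -0.13  0.19] F [-10.9   0.   -5.3]
```

View pics/crop2.png

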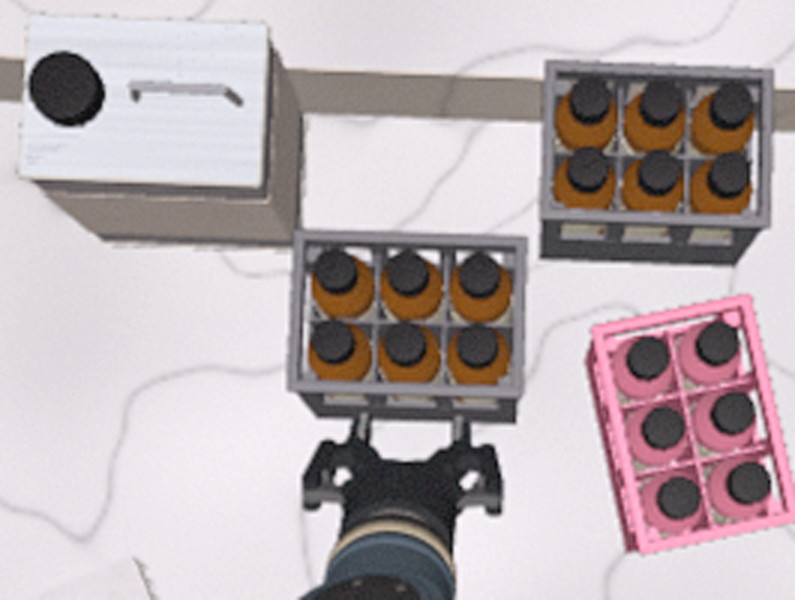

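Run:
```python
from h import *
t=cal("top")
P=np.array([plane(t,(135+a/3,85+b/3),.15) for a,b in[(296,231),(527,237),(522,397),(288,389)]])[:,:2]
l=P[0]+P[3]-P[1]-P[2];b=P[0]+P[1]-P[2]-P[3];print("crate",P.round(4).tolist(),P.mean(0).round(4),"yaw",np.arctan2(-l[0],l[1]).round(3),np.arctan2(b[1],b[0]).round(3))
```

```text
crate [[0.6428, 0.1501], [0.6422, -0.0035], [0.5348, -0.0021], [0.537, 0.1521]] [0.5892 0.0742] yaw -0.009 -0.016
```

```bash
python3 -m jog '[[-0.013,0,0.009,0,0,0],[-0.026,0,0.018,0,0,0],[-0.04,0,0.027,0,0,0],[-0.053,0,0.036,0,0,0],[-0.066,0.001,0.045,0,0,0]]'
python3 -m jog '[[-0.013,0,0.009,0,0,0],[-0.026,0,0.018,0,0,0],[-0.04,0,0.027,0,0,0],[-0.053,0,0.036,0,0,0],[-0.066,0.001,0.045,0,0,0]]'
python3 - <<'E'
from h import *
go([.645,.077,.032],pose(-.014,'F',36))
E
```

```text
time_s: 10.92
tool_pos: [0.5719, 0.0774, 0.0312]
tool_rot: [[-0.826, 0.009, 0.564], [0.007, 1.0, -0.006], [-0.564, -0.001, -0.826]]
contact_force: [-10.6, -0.2, -4.9]
finger_gap: 0.7
finger_force: 5.3
time_s: 11.55
tool_pos: [0.6118, 0.0776, 0.0314]
tool_rot: [[-0.826, 0.009, 0.564], [0.007, 1.0, -0.006], [-0.564, -0.001, -0.826]]
contact_force: [-10.5, -0.7, -4.6]
finger_gap: 0.698
finger_force: 5.3
row [-0.055, -0.001, 0.036] [0.001, -0.009, 0.001] at [0.6118 0.0776 0.0314] t 11.55 j [ 0.18  0.3  -0.81 -0.12 -0.11  0.16] F [-10.5  -0.7  -4.6]
```

```bash
python3 -m jog '[[-0.013,0,0.009,0,0,0],[-0.026,0,0.018,0.001,0,0.001],[-0.038,0,0.026,0.001,0,0.001],[-0.05,0,0.034,0.001,0,0.001],[-0.058,0,0.04,0.001,0,0.001]]'
python3 -m jog '[[-0.003,0,0.002,0,0,0],[-0.006,0,0.004,0,0,0],[-0.006,0,0.004,0,0,0]]'
python3 - <<'E'
from h import *
go([.658,.077,.032],pose(-.014,'F',36))
E
```

```text
time_s: 12.18
tool_pos: [0.6473, 0.0774, 0.0316]
tool_rot: [[-0.826, 0.013, 0.564], [0.01, 1.0, -0.008], [-0.564, -0.001, -0.826]]
contact_force: [-10.9, 0.2, -4.6]
finger_gap: 0.702
finger_force: 5.3
time_s: 12.55
tool_pos: [0.6507, 0.0774, 0.0316]
tool_rot: [[-0.826, 0.013, 0.564], [0.01, 1.0, -0.008], [-0.564, -0.001, -0.826]]
contact_force: [-10.2, -1.3, -5.8]
finger_gap: 0.702
finger_force: 4.5
row [-0.012, -0.001, 0.008] [-0.0, -0.009, 0.0] at [0.6507 0.0774 0.0316] t 12.55 j [ 0.17  0.34 -0.72 -0.08 -0.1   0.15] F [-10.2  -1.3  -5.8]
```

Now I advance in small steps, watching for the force rise at the ledge.

```bash
for i in 1; do python3 -m jog '[[-0.003,0,0.002,0,0,0],[-0.006,0,0.004,0,0,0],[-0.006,0,0.004,0,0,0]]'; done | grep -E 'pos|force'
python3 -m jog '[[-0.003,0,0.002,0,0,0],[-0.003,0,0.002,0,0,0]]' | grep -E 'pos|force'
```

```text
tool_pos: [0.6544, 0.0774, 0.0317]
contact_force: [-9.7, 0.2, -6.8]
finger_force: 4.5
tool_pos: [0.6561, 0.0773, 0.0317]
contact_force: [-9.3, -0.8, -5.5]
finger_force: 4.7
```

```bash
python3 -m jog '[[-0.003,0,0.002,0,0,0],[-0.003,0,0.002,0,0,0]]' | grep -E 'pos|contact'
python3 -m jog '[[-0.003,0,0.002,0,0,0],[-0.003,0,0.002,0,0,0]]' | grep -E 'pos|contact'
```

```text
tool_pos: [0.657, 0.0774, 0.031]
contact_force: [-10.4, 1.6, -6.5]
tool_pos: [0.6577, 0.0773, 0.0301]
contact_force: [-13.0, 1.9, -8.1]
```

```bash
python3 -m jog '[[-0.003,0,0.002,0,0,0],[-0.003,0,0.002,0,0,0]]' | grep -E 'pos|contact|force'
python3 - <<'E'
from h import *
go([.658,.077,.032],pose(-.014,'F',36))
for n in("top","scene"):
    im=cams.grab_frame(n);cv2.imwrite(f"pics/{n}3.png",im)
im=cv2.imread("pics/top3.png")[85:285,135:400]
cv2.imwrite("pics/crop3.png",cv2.convertScaleAbs(cv2.resize(im,None,fx=3,fy=3,interpolation=cv2.INTER_CUBIC),alpha=1.4,beta=15))
E
```

```text
tool_pos: [0.6584, 0.0773, 0.0292]
contact_force: [-14.9, 2.0, -10.5]
finger_force: 7.4
row [-0.002, -0.001, -0.005] [-0.0, -0.011, 0.001] at [0.6584 0.0773 0.0292] t 13.93 j [ 0.16  0.36 -0.7  -0.07 -0.1   0.14] F [-14.9   2.  -10.5]
```

View pics/crop3.png

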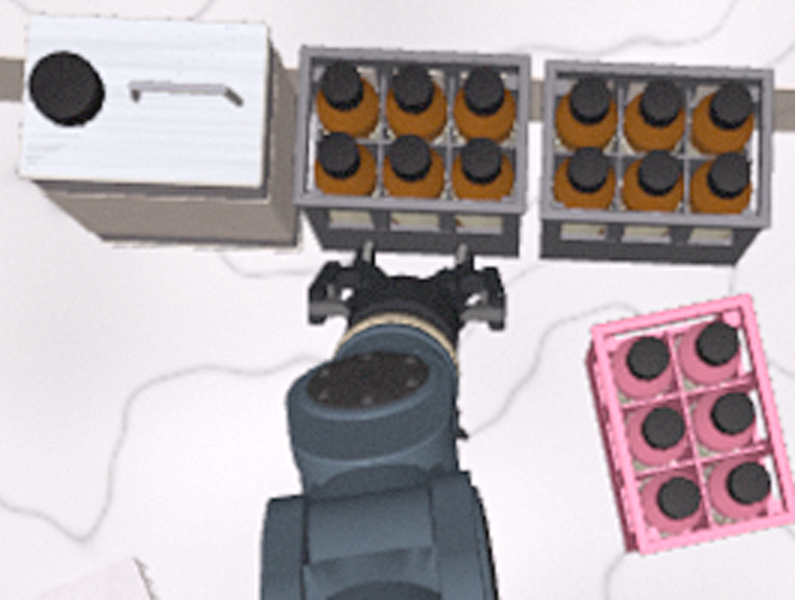

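```bash
python3 - <<'E'
from h import *
t=cal("top")
for n,L in(("crate",[(301,46),(530,55),(524,213),(295,206)]),("stowed",[(546,60),(773,70),(768,227),(541,217)])):
    P=np.array([plane(t,(135+a/3,85+b/3),.15) for a,b in L])[:,:2]
    l=P[0]+P[3]-P[1]-P[2];b=P[0]+P[1]-P[2]-P[3];print(n,P.mean(0).round(4),"yaw",np.arctan2(-l[0],l[1]).round(3),np.arctan2(b[1],b[0]).round(3))
E
python3 -m jog '[[-0.004,0,0,0,0,0],[-0.008,0,0,0,0,0],[-0.012,0,0.002,0,0,0],[-0.012,0,0.002,0,0,0]]' | grep -E 'pos|contact|force'
```

```text
crate [0.7135 0.0744] yaw -0.011 -0.013
stowed [ 0.7083 -0.0899] yaw -0.02 -0.02
tool_pos: [0.6594, 0.0772, 0.028]
contact_force: [-23.8, 4.6, -16.6]
finger_force: 11.7
```

```bash
python3 -m jog '[[0.008,0,-0.005,0,0,0],[0.02,0,-0.013,0,0,0],[0.05,0,-0.035,0,0,0],[0.1,0,-0.068,0,0,0],[0.16,0,-0.11,0,0,0]]' | grep -E 'pos|contact'
python3 -m jog '[[0,0,-0.07,0,0,0],[0,0,-0.15,0,0,0],[0,0,-0.22,0,0,0],[0,0,-0.22,0,0,0]]' | grep -E 'pos|contact'
python3 - <<'E'
from h import *
for n in("top","scene"):
    cv2.imwrite(f"pics/{n}4.png",cams.grab_frame(n))
a=cv2.imread("pics/top4.png")[85:285,135:400];b=cv2.imread("pics/scene4.png")[170:370,200:465]
cv2.imwrite("pics/fin.png",cv2.convertScaleAbs(cv2.resize(np.vstack([a,]),None,fx=3,fy=3,interpolation=cv2.INTER_CUBIC),alpha=1.4,beta=15))
cv2.imwrite("pics/fin2.png",cv2.convertScaleAbs(cv2.resize(b,None,fx=3,fy=3,interpolation=cv2.INTER_CUBIC),alpha=1.4,beta=15))
E
```

```text
tool_pos: [0.5752, 0.0791, 0.0388]
contact_force: [-0.4, 0.7, 0.5]
tool_pos: [0.5129, 0.0803, 0.1315]
contact_force: [1.0, 0.1, 0.5]
```

View pics/fin.png

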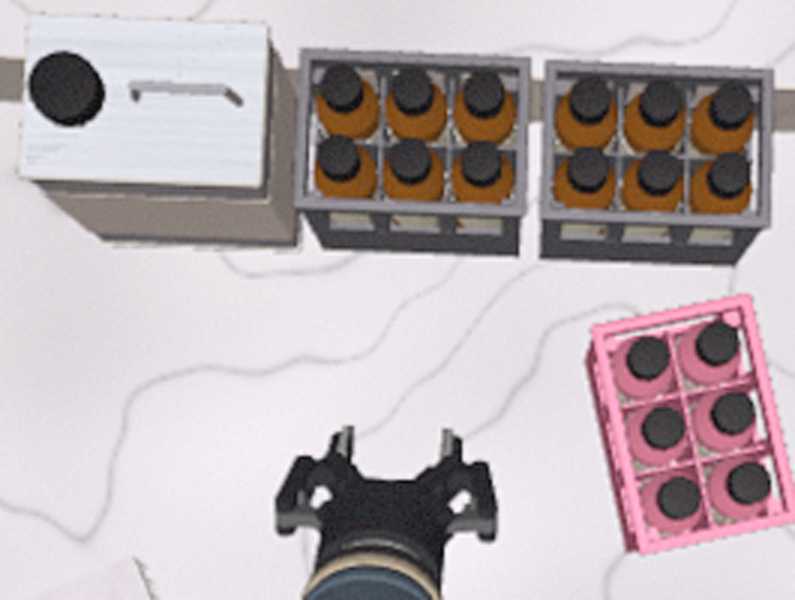

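View pics/fin2.png

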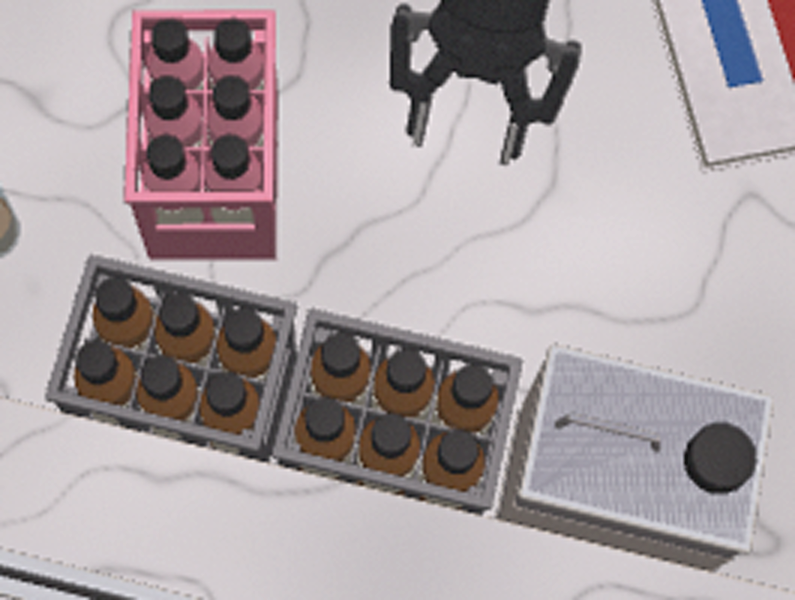

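Run:
```python
from h import *
# subpixel rim edge tracking: vertical profile gradient peaks in strips, top view, frames 3 (pressed) and 4 (released)
t=cal("top")
def edge(im,c,r0,r1,sgn):
    p=cv2.GaussianBlur(im,(0,0),.8)[r0-3:r1+4,c-4:c+5].mean(1) if False else cv2.GaussianBlur(im,(0,0),.8)[r0:r1,c]
    g=sgn*np.gradient(p.astype(float)); i=int(g.argmax()); 
    if 0<i<len(g)-1: d=(g[i-1]-g[i+1])/(2*(g[i-1]-2*g[i]+g[i+1]))
    else: d=0
    return r0+i+d
for f in("top3","top4"):
    im=cv2.imread(f"pics/{f}.png").max(2)
    for n,cols,back in(("crate",range(243,304,3),(96,108)),("stowed",range(322,385,3),(100,113))):
        P=[]
        for c in cols:
            r=edge(im,c,*back,-1); P.append(plane(t,(c,r),.15)[:2])
        P=np.array(P); k=np.polyfit(P[:,1],P[:,0],1); res=P[:,0]-np.polyval(k,P[:,1]); m=abs(res)<.003
        k=np.polyfit(P[m,1],P[m,0],1); print(f,n,"back rim x at y=0.03:",np.polyval(k,.03).round(4),"slope",k[0].round(4),"n",m.sum(),"std",res[m].std().round(4))
def ph(f,a,b):
    A=[cv2.imread(f"pics/{f}{i}.png",0)[a,b].astype(np.float32) for i in(3,4)]
    return np.round(cv2.phaseCorrelate(A[0],A[1],cv2.createHanningWindow(A[0].shape[::-1],cv2.CV_32F)),2)
print("top crate shift",ph("top",slice(98,152),slice(234,313)),"stowed",ph("top",slice(103,160),slice(314,395)),"tin",ph("top",slice(88,150),slice(142,228)))
print("scene crate shift",ph("scene",slice(270,342),slice(292,376)),"stowed",ph("scene",slice(252,325),slice(215,300)),"px")
```

```text
top3 crate back rim x at y=0.03: 0.7685 slope 0.0145 n 19 std 0.0006
top3 stowed back rim x at y=0.03: 0.7577 slope -0.0414 n 18 std 0.0018
top4 crate back rim x at y=0.03: 0.7603 slope 0.1029 n 11 std 0.002
top4 stowed back rim x at y=0.03: 0.7572 slope -0.0443 n 17 std 0.0017Traceback (most recent call last):
  File "<stdin>", line 21, in <module>
  File "<stdin>", line 20, in ph
    return _wrapfunc(a, 'round', decimals=decimals, out=out)
    return _wrapit(obj, method, *args, **kwds)
    conv = _array_converter(obj)
ValueError: setting an array element with a sequence. The requested array has an inhomogeneous shape after 1 dimensions. The detected shape was (2,) + inhomogeneous part.
```

Run:
```python
from h import *
t=cal("top")
def ph(f,a,b):
    A=[cv2.imread(f"pics/{f}{i}.png",0)[a,b].astype(np.float32) for i in(3,4)]
    d,r=cv2.phaseCorrelate(A[0],A[1],cv2.createHanningWindow(A[0].shape[::-1],cv2.CV_32F)); return np.round([*d,r],2)
print("top crate shift",ph("top",slice(98,152),slice(234,313)),"stowed",ph("top",slice(103,160),slice(314,395)))
print("scene crate shift",ph("scene",slice(270,342),slice(292,376)),"stowed",ph("scene",slice(252,325),slice(215,300)))
im=cv2.GaussianBlur(cv2.imread("pics/top4.png",0),(0,0),.7).astype(float)
for n,cols,(r0,r1) in(("crate",range(250,304,2),(160,176)),("stowed",range(320,376,2),(163,179)),("tin",range(178,230,2),(158,174))):
    P=[]
    for c in cols:
        g=np.gradient(im[r0:r1,c]);i=int(g[1:-1].argmax())+1;d=(g[i-1]-g[i+1])/(2*(g[i-1]-2*g[i]+g[i+1]));P.append(plane(t,(c,r0+i+d),0)[:2])
    P=np.array(P);m=np.ones(len(P),bool)
    for _ in range(3): k=np.polyfit(P[m,1],P[m,0],1);r=P[:,0]-np.polyval(k,P[:,1]);m=abs(r)<.002
    print(n,"front base x at own mid",np.polyval(k,P[:,1].mean()).round(4),"y",P[:,1].mean().round(3),"slope",k[0].round(4),m.sum(),"std",r[m].std().round(4))
```

```text
top crate shift [0.09 0.87 0.97] stowed [0.46 0.   0.97]
scene crate shift [-0.08 -0.98  0.52] stowed [-0.02  0.44  1.  ]
crate front base x at own mid 0.6616 y 0.074 slope 0.0161 27 std 0.0002
stowed front base x at own mid 0.6579 y -0.089 slope 0.0151 28 std 0.0002
tin front base x at own mid 0.6638 y 0.24 slope 0.018 26 std 0.0005
```

```bash
python3 -m jog '[[0,0,-0.05,0,0,0],[0,0,-0.1,0,0,0],[0,0,-0.1,0,0,0]]' | grep -E 'pos|contact'; python3 -c "
from bench import bot
print(bot.finish_job())"
```

```text
tool_pos: [0.4839, 0.0803, 0.1697]
contact_force: [-0.1, 0.0, 0.5]
the job is handed in; nothing more can be done
None
```

The crate stands in the gap, square with the row and about 1 mm off the ledge by my measurement; the hand is drawn back and the job handed in, though its rim shifted about 2 mm on release, so its front may have lifted slightly while pressed against the ledge.

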